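# Close the board test nest and hold it shut

## Robot

A 7-joint arm with a two-finger parallel gripper is mounted at the origin on the work surface. World frame = base frame: x ahead of the robot, y to its left, z up, the work surface at z = 0. Lengths are in m, angles in rad, forces in N, time in s.
With the tool pointing down it reaches from about 0.4 to 0.875 m from the base axis. Payload 6.5 kg.
Tool frame: the origin (TCP) lies at the centre of the arm's flange, where the gripper is bolted on; the fingertips stand 166 mm ahead of it and the grasp point (between the pads) lies 147 mm ahead of it; y points along the fingers, z is the direction in which the jaws open and shut, and the axes are right-handed (so a half turn about y gives the same grasp; the last joint's range is limited). The gripper opens to 88 mm and grips with 3 to 60 N. Pads are 18 mm wide; open, the fingers measure 123 mm over their backs; the gripper's body (75 mm by 187 mm) begins 45 mm behind the grasp point.
Start: joints at [-1.179, 0.536, -0.004, 1.538, 0.003, 1.067, -0.071], TCP at [0.287, 0.583, 0.405] pointing down, gripper open.
Joint ranges: [-2.7, 2.7], [-0.37, 2.16], [-1.27, 1.26], [0.24, 2.4], [-1.31, 4.45], [0.19, 1.91], [-2.76, 2.76]. Speed limits (rad/s): [2.39, 2.39, 3.14, 3.14, 3.14, 3.14, 3.14].

## Interface

Orientations are given as [roll, pitch, yaw] about the fixed x, y, z axes, in that order (R = Rz(yaw) Ry(pitch) Rx(roll)).
In Python, from workcell import env, eyes gives the robot as it stands. The module is installed in compiled form; this text tells all that it offers.
- The arm moves only by the tool apply_moves, never from a script. Its argument "steps" is a list of rows, each an object of numbers: "claw": the closure in counts, from 0 (fully open) to 255 (shut); "x", "y", "z": the shift along the tool's x, y, z in m; "twist": the turn about the tool's y in rad. In form: [{"claw": .., "x": .., "y": .., "z": .., "twist": ..}, ...]. A call has exactly 8 rows; each row shifts and turns the commanded pose from where the row before left it, along the tool's axes as they then stand; what a row does not reach is not made up. A row lasts 1/10 s, in which the tool goes at most 50 mm and 8.59 degrees, less where a joint would pass 70% of its speed; a pose out of reach is approached as far as the arm can. A call is refused whole if a number of a shift passes 0.05 or a number of a turn 0.15, either way. A call with a gripper value outside its range is refused whole. The fingers move at their own pace and stop on an object; the grip force is fixed at half the most. Time passes only in rows, so rows that do not move let the fingers close, or fill a call up. It gives the time, the measured TCP pose, the force and the opening at its end, in the units of the state.
- env.observe(): the state, without advancing time (a new reading comes with each control period).
- eyes.grab_frame(name): name is "side" or "top" or "wrist"; returns the picture (384x512x3 uint8, red, green, blue); there is no depth.
- eyes.camera_model(name): a dict with "intrinsics" (3x3 intrinsics, pixels), "world_to_cam" (4x4, takes a point from world to camera coordinates); the wrist camera has in their place "mount" (4x4, takes a point from camera to tool coordinates, whose origin is the TCP and whose axes are the tool frame's). Camera axes: x right, y down, z forward; pixel columns grow to the right and rows downward; lengths in m; the calibration is good to about 2 mm. A picture is of the moment at which its call begins: read the wrist's pose just before it. camera_model takes no time and is no camera call.
- env.job_done(): hands the job in, once; it reports no verdict.
The state is a dict: "time": time; "joint_pos": joint angles; "joint_velocities": joint speeds; "effort": joint torques, N m; "position": TCP position; "tool_rot": TCP orientation; "force": force on the tool from outside, world axes, zero at the start; "ft_torque": the same for the moment, N m; "finger_gap": finger opening in m.
Only numpy, scipy, OpenCV 4.12 (cv2) and the standard library are available. Lean on these libraries where they do the work, as an engineer would, in place of code of your own. Each camera call takes 0.05 s, during which the arm holds its last target.

## Task

The round circuit board in the white test nest is propped up on one side by the ejector tab: first press that side down until the board lies level in the nest. Then take the loose cover by its post, slide it over the nest's locating pin until it drops on, and press it fully down against the sprung collar so that it lies flat on the board. Finish while still holding the cover pressed home with the gripper, without letting go, and leave the dish, the metal can and the spare frame alone.

Things in the scene. Friction and masses are not known exactly. Their poses are not given: they have to be found in the camera images.
- base: the test nest, fixed to the bench: white sheet 150 x 150 x 3 mm, on it a white round nest 120 mm across with a recess 104 mm across whose floor is 19 mm up; the recess's rim is 21.5 mm up. Origin: centre of the underside, on the bench, straight below the locating pin. z up, +x points from the pin towards the ejector tab (any heading).
- pin_tip (a point): top of the steel locating pin in the middle of the nest, 37 mm above the bench. Pin 10 mm in diameter, its last 4 mm a cone down to 5 mm across. Around it stands the collar.
- ejector (a joint): steel ejector tab, 14 mm wide, stiff to slide (about 4 N) and staying where it is pushed; 0 = up (its top 27 mm above the bench), 0.008 m = fully down, level with the recess floor. It reaches from 33 mm to 75 mm from the pin along the nest's +x, under the board and out past the nest's edge.
- tab_end (a point): top of the ejector tab at its outer end, 73 mm from the pin on the board's raised side; goes down with the tab.
- board: loose round circuit board, 100 mm across, 4 mm thick, with a 34 mm hole in the middle through which collar and pin stand. Origin: centre of its underside, z out of its top. It starts tilted about 0.1 rad, its raised side over the ejector tab; pressing its top 35 to 45 mm from the pin on that side pushes tab and board down. Level, its top is 23 mm above the bench.
- collar (a joint): brass collar 24 mm across around the pin, spring-loaded: 0 = up (top 29 mm above the bench), 0.006 m = pushed level with the top of the level board. It needs about 3 N to start moving and 8 N at 6 mm, and springs back up with the cover when let go.
- cover_grip (a point): middle of the grip length of the loose white cover's post, on its axis, 30 mm above the cover's underside. The cover (about 140 g) stands flat on the bench: a round flange 84 mm across and 8 mm thick, and on it a round post 30 mm in diameter up to 44 mm. It may be turned any way.
- cover_hole (a point): centre of the mouth of the blind hole in the cover's underside (not visible from above, on the cover's axis): 13 mm in diameter and 17 mm deep, the first 3 mm 17 mm wide. z up along the post. On the collar it is 29 mm above the bench, fully home 23 mm.
- dish_mid (a point): bystander: blue plastic dish, 70 mm across, 22 mm high; point on its axis 11 mm up
- can_mid (a point): bystander: open steel shielding can 45 x 40 x 14 mm; point at its centre, 7 mm up
- spare_mid (a point): bystander: flat aluminium frame 76 x 76 x 4 mm with a 30 mm square window; point at its centre, 2 mm up
Mind the look-alikes: they are no part of the job. What is shaped like the base but black or pink is not meant. Leave any orange look-alike of the board alone.

How it is judged:
By the outcome, as a careful person would: the job done as asked, in the order asked, and still so for the second after the job is handed in, while the arm keeps its last pose, push and grip.
It also fails if it takes over 64 s, if anything falls off the work surface, if the arm or the gripper's body presses on something with over 40 N, if the wrist force passes 120 N, or if a joint passes its speed limit or range.

## Working session

There is one attempt and no reset: what is moved stays moved. The work goes in short steps, Python scripts to look and compute and a tool call to move; the robot and the scene stay as the last step left them, time stands still between calls to the robot, and variables do not carry over. Pictures are saved under pics/ and viewed, and the job is handed in when it is done.

Besides the shell and the picture viewer there is one more tool, called after ">>>" in YAML: its name, and indented under it one key for each argument. apply_moves: Moves the arm, as the interface text tells. Its arguments: {"type":"object","properties":{"steps":{"type":"array","items":{"type":"object","properties":{"claw":{"type":"number"},"x":{"type":"number"},"y":{"type":"number"},"z":{"type":"number"},"twist":{"type":"number"}}}}},"required":["steps"]}

```bash
mkdir -p pics
cat > h.py <<'E'
import numpy as np, cv2
from workcell import env, eyes
def save(name,fn):
    im=eyes.grab_frame(name); cv2.imwrite('pics/'+fn,im[:,:,::-1]); return im
E
python3 - <<'E'
from h import *
np.set_printoptions(precision=4,suppress=True)
s=env.observe(); print(s)
for n in ['side','top','wrist']:
    save(n,n+'0.png'); print(n,eyes.camera_model(n))
E
```

```text
{'time': 0.0, 'joint_pos': array([-1.1792,  0.5372, -0.0044,  1.5389,  0.0026,  1.0673, -0.0712]), 'joint_velocities': array([-0.0015,  0.0012, -0.0002,  0.0007,  0.0005, -0.0014,  0.0019]), 'effort': array([ -0.0006, -57.0976,   0.9905, -25.1605,  -0.0563,   0.0177,
         0.0002]), 'position': array([0.2871, 0.5828, 0.4038]), 'tool_rot': array([-1.5725, -0.0001, -0.4577]), 'force': array([0.3504, 0.9544, 0.0049]), 'ft_torque': array([0.0334, 0.    , 0.0022]), 'finger_gap': 0.08823610927699059}
side {'intrinsics': array([[468.6614,   0.    , 253.9241],
       [  0.    , 468.6614, 196.762 ],
       [  0.    ,   0.    ,   1.    ]]), 'world_to_cam': array([[ 0.9467, -0.3221,  0.0086, -0.5198],
       [-0.1855, -0.5666, -0.8028,  0.0298],
       [ 0.2634,  0.7584, -0.5962,  1.332 ],
       [ 0.    ,  0.    ,  0.    ,  1.    ]])}
top {'intrinsics': array([[401.476 ,   0.    , 259.8982],
       [  0.    , 401.476 , 200.6062],
       [  0.    ,   0.    ,   1.    ]]), 'world_to_cam': array([[ 0.0209, -0.9998,  0.0064, -0.1986],
       [-0.9877, -0.0217, -0.1551,  0.5034],
       [ 0.1552, -0.003 , -0.9879,  0.9676],
       [ 0.    ,  0.    ,  0.    ,  1.    ]])}
wrist {'intrinsics': array([[309.1183,   0.    , 257.8305],
       [  0.    , 309.1183, 195.6046],
       [  0.    ,   0.    ,   1.    ]]), 'mount': array([[-0.0002,  0.9544,  0.2984, -0.0797],
       [-0.0011, -0.2984,  0.9544,  0.0196],
       [ 1.    , -0.0001,  0.0011,  0.0008],
       [ 0.    ,  0.    ,  0.    ,  1.    ]])}
```

View pics/side0.png

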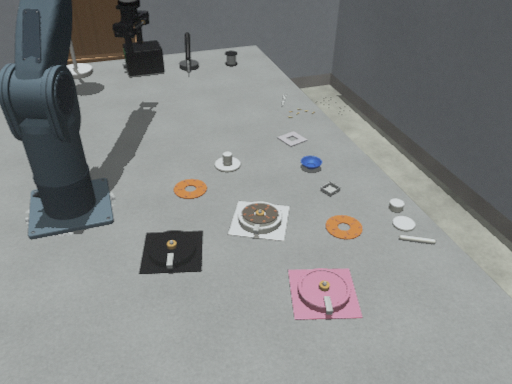

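View pics/top0.png

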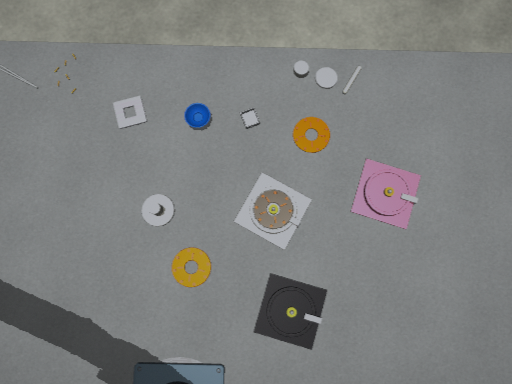

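View pics/wrist0.png

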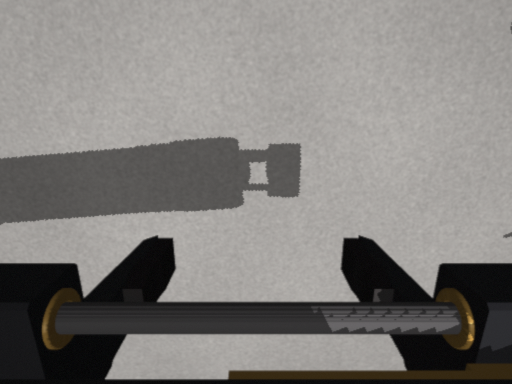

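The side view shows the white nest at about (260,217), its tab towards (257,231), and the cover at (228,162). In the top view the nest is at (273,210), the tab end at (298,222) and the cover at (158,210). The orange rings and the black and pink nests are decoys. Next I'll zoom in to localise.

Run:
```python
import cv2,numpy as np
a=cv2.imread('pics/top0.png');b=cv2.imread('pics/side0.png')
def cr(im,x,y,w,h,k): return cv2.resize(im[y:y+h,x:x+w],None,fx=k,fy=k,interpolation=cv2.INTER_CUBIC)
A=np.hstack([cr(a,230,165,95,90,4),cr(a,125,165,95,90,4)])
cv2.imwrite('pics/ztop.png',A)
A=np.hstack([cr(b,220,190,80,60,5),cr(b,195,130,80,60,5)])
cv2.imwrite('pics/zside.png',A)
```

```text
(no output)
```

View pics/ztop.png

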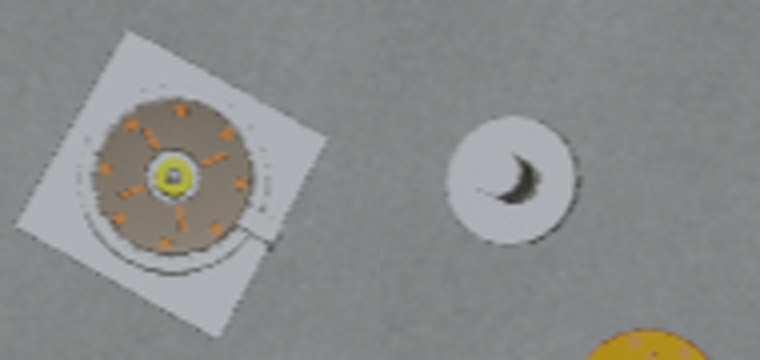

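View pics/zside.png

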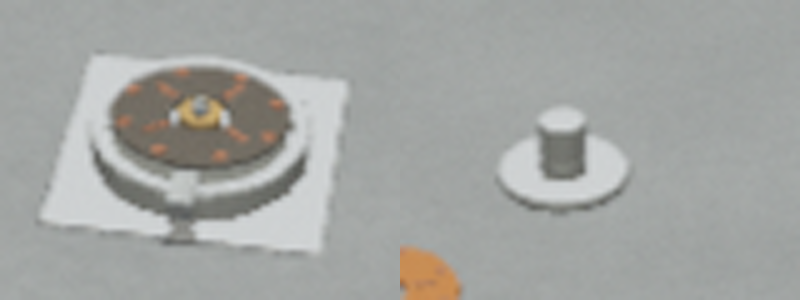

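```bash
cat >> h.py <<'E'
M={n:eyes.camera_model(n) for n in ['side','top']}
def P(n): return M[n]['intrinsics']@M[n]['world_to_cam'][:3]
def proj(n,X): q=P(n)@np.append(X,1); return q[:2]/q[2]
def tri(a,b):
    X=cv2.triangulatePoints(P('top'),P('side'),np.array(a,float).reshape(2,1),np.array(b,float).reshape(2,1))[:,0]; X=X[:3]/X[3]
    return X, proj('top',X)-a, proj('side',X)-b
def atz(n,uv,z):
    m=M[n]; R=m['world_to_cam'][:3,:3]; t=m['world_to_cam'][:3,3]
    d=R.T@np.linalg.inv(m['intrinsics'])@np.array([*uv,1]); c=-R.T@t
    return c+d*(z-c[2])/d[2]
np.set_printoptions(precision=4,suppress=True)
E
python3 - <<'E'
from h import *
T=lambda x,y,ox=230,oy=165:np.array([x/4-.375+ox,y/4-.375+oy])
S=lambda x,y,ox=220,oy=190:np.array([x/5-.4+ox,y/5-.4+oy])
print('pin',tri(T(174,175),S(201,101)), atz('top',T(174,175),.037),atz('side',S(201,101),.037))
ct=[(128,31),(327,138),(220,337),(16,226)]; cs=[(93,54),(348,82),(323,255),(40,221)]
a=[atz('top',T(*c),.003) for c in ct]; print('sheet top',np.array(a),np.mean(a,0))
b=[atz('side',S(*c),.003) for c in cs]; print('sheet side',np.array(b),np.mean(b,0))
a=np.array(a);
for q in (a,np.array(b)):
  e1=q[1]-q[0]; print(np.degrees(np.arctan2(e1[1],e1[0])),np.linalg.norm(e1))
print('tab',atz('top',T(270,243),.027),atz('side',S(184,182),.027))
print('cover flange top', atz('top',T(131,180,125,165),.008), 'side posttop',atz('side',S(162,119,195,130),.044), 'flange side',atz('side',S(164,174,195,130),.008))
E
```

```text
pin (array([ 0.4897, -0.2215,  0.0362]), array([ 0.0635, -0.2411]), array([-0.1672,  0.0271])) [ 0.489  -0.2213  0.037 ] [ 0.4898 -0.2226  0.037 ]
sheet top [[ 0.5886 -0.1908  0.003 ]
 [ 0.5202 -0.3219  0.003 ]
 [ 0.3899 -0.2536  0.003 ]
 [ 0.4582 -0.1212  0.003 ]] [ 0.4892 -0.2219  0.003 ]
sheet side [[ 0.4597 -0.1208  0.003 ]
 [ 0.5904 -0.1916  0.003 ]
 [ 0.5221 -0.3243  0.003 ]
 [ 0.3895 -0.2523  0.003 ]] [ 0.4904 -0.2222  0.003 ]
-117.56948995146696 0.14787530101700974
-28.439178081119387 0.14862060338631364
tab [ 0.4484 -0.2829  0.027 ] [ 0.4629 -0.2727  0.027 ]
cover flange top [0.4832 0.0758 0.008 ] side posttop [0.4838 0.0752 0.044 ] flange side [0.4818 0.0669 0.008 ]
```

```bash
cat >> h.py <<'E'
def Rpy(r): 
    from scipy.spatial.transform import Rotation as Ro
    return Ro.from_euler('xyz',r).as_matrix()
def plan(tgt,psi,n,pose=None):
    """print n rows to go to tgt (TCP xyz), yaw psi"""
    s=env.observe(); p=s['position'].copy(); y=s['tool_rot'][2]
    if pose is not None: p,y=np.array(pose[0],float),pose[1]
    dy=(psi-y+np.pi)%(2*np.pi)-np.pi; d=(np.array(tgt)-p)/n
    for i in range(n):
        c,sn=np.cos(y),np.sin(y)
        tx=np.array([c,sn,0]);tz=np.array([-sn,c,0])
        print('{"x":%.4f,"y":%.4f,"z":%.4f,"twist":%.4f}'%(d@tx,-d[2],d@tz,-dy/n)); y+=dy/n
E
python3 - <<'E'
from h import *
plan([.46,.10,.40],np.radians(-80),16)
E
```

```text
{"x":0.0230,"y":0.0003,"z":-0.0223,"twist":0.0587}
{"x":0.0243,"y":0.0003,"z":-0.0209,"twist":0.0587}
{"x":0.0255,"y":0.0003,"z":-0.0195,"twist":0.0587}
{"x":0.0266,"y":0.0003,"z":-0.0179,"twist":0.0587}
{"x":0.0276,"y":0.0003,"z":-0.0163,"twist":0.0587}
{"x":0.0285,"y":0.0003,"z":-0.0147,"twist":0.0587}
{"x":0.0293,"y":0.0003,"z":-0.0130,"twist":0.0587}
{"x":0.0300,"y":0.0003,"z":-0.0113,"twist":0.0587}
{"x":0.0306,"y":0.0003,"z":-0.0095,"twist":0.0587}
{"x":0.0311,"y":0.0003,"z":-0.0077,"twist":0.0587}
{"x":0.0315,"y":0.0003,"z":-0.0058,"twist":0.0587}
{"x":0.0318,"y":0.0003,"z":-0.0040,"twist":0.0587}
{"x":0.0320,"y":0.0003,"z":-0.0021,"twist":0.0587}
{"x":0.0321,"y":0.0003,"z":-0.0002,"twist":0.0587}
{"x":0.0320,"y":0.0003,"z":0.0017,"twist":0.0587}
{"x":0.0319,"y":0.0003,"z":0.0035,"twist":0.0587}
```

>>> apply_moves:
  steps:
    - {"claw": 0,"x": 0.023,"y": 0,"z": -0.022,"twist": 0.06}
    - {"claw": 0,"x": 0.024,"y": 0,"z": -0.021,"twist": 0.06}
    - {"claw": 0,"x": 0.026,"y": 0,"z": -0.019,"twist": 0.06}
    - {"claw": 0,"x": 0.027,"y": 0,"z": -0.018,"twist": 0.06}
    - {"claw": 0,"x": 0.028,"y": 0,"z": -0.016,"twist": 0.06}
    - {"claw": 0,"x": 0.028,"y": 0,"z": -0.015,"twist": 0.06}
    - {"claw": 0,"x": 0.029,"y": 0,"z": -0.013,"twist": 0.06}
    - {"claw": 0,"x": 0.03,"y": 0,"z": -0.011,"twist": 0.06}

```text
time: 0.95
position: [0.3734, 0.3405, 0.4046]
tool_rot: [-1.571, -0.0, -0.94]
force: [0.6, 0.3, -0.4]
finger_gap: 0.0879
```

>>> apply_moves:
  steps:
    - {"claw": 0,"x": 0.031,"y": 0,"z": -0.009,"twist": 0.06}
    - {"claw": 0,"x": 0.031,"y": 0,"z": -0.008,"twist": 0.06}
    - {"claw": 0,"x": 0.032,"y": 0,"z": -0.006,"twist": 0.06}
    - {"claw": 0,"x": 0.032,"y": 0,"z": -0.004,"twist": 0.06}
    - {"claw": 0,"x": 0.032,"y": 0,"z": -0.002,"twist": 0.06}
    - {"claw": 0,"x": 0.032,"y": 0,"z": 0,"twist": 0.05}
    - {"claw": 0,"x": 0.032,"y": 0,"z": 0.002,"twist": 0.05}
    - {"claw": 0,"x": 0.032,"y": 0,"z": 0.004,"twist": 0.05}

```text
time: 1.75
position: [0.4585, 0.0976, 0.4047]
tool_rot: [-1.571, 0.0, -1.39]
force: [0.3, 0.6, -0.7]
finger_gap: 0.0879
```

Run:
```python
from h import *
s=env.observe(); print(s['position'],s['tool_rot']); save('wrist','w1.png')
```

```text
[0.4585 0.0976 0.4047] [-1.5709  0.0001 -1.3896]
```

View pics/w1.png

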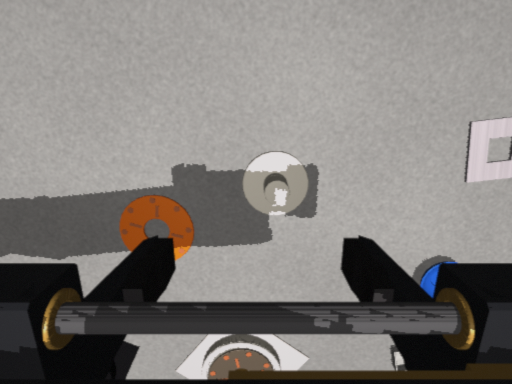

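The wrist view shows the cover flange centred at about (275.5,183), its post leaning down to about (276,190), and the nest at the bottom edge. I'll cross-check the cover position from this, then plan the move to the press point.

```bash
cat >> h.py <<'E'
W=eyes.camera_model('wrist')
def watz(uv,z,pos,rot):
    Rt=Rpy(rot); m=W['mount']; c=Rt@m[:3,3]+pos; d=Rt@m[:3,:3]@np.linalg.inv(W['intrinsics'])@np.array([*uv,1.])
    return c+d*(z-c[2])/d[2]
def wproj(X,pos,rot):
    Rt=Rpy(rot); m=W['mount']; q=W['intrinsics']@(m[:3,:3].T@(Rt.T@(np.array(X)-pos)-m[:3,3])); return q[:2]/q[2]
E
python3 - <<'E'
from h import *
pos,rot=[.4585,.0976,.4047],[-1.5709,.0001,-1.3896]
print(watz((275.5,183),.008,pos,rot))
for z in (.008,.044): print(wproj([.4835,.0755,z],pos,rot))
im=cv2.imread('pics/w1.png'); cv2.imwrite('pics/w1z.png',cv2.resize(im[140:230,225:325],None,fx=6,fy=6,interpolation=2))
h=np.radians(-117.6); u=np.array([np.cos(h),np.sin(h)]); p=np.array([.4895,-.222])+.040*u; print(p)
plan([*p,.25],h,11)
E
```

```text
[0.483  0.0802 0.008 ]
[275.135  186.5867]
[276.7886 195.0034]
[ 0.471  -0.2574]
{"x":0.0315,"y":0.0141,"z":-0.0045,"twist":0.0595}
{"x":0.0317,"y":0.0141,"z":-0.0026,"twist":0.0595}
{"x":0.0318,"y":0.0141,"z":-0.0007,"twist":0.0595}
{"x":0.0318,"y":0.0141,"z":0.0012,"twist":0.0595}
{"x":0.0317,"y":0.0141,"z":0.0031,"twist":0.0595}
{"x":0.0314,"y":0.0141,"z":0.0050,"twist":0.0595}
{"x":0.0311,"y":0.0141,"z":0.0068,"twist":0.0595}
{"x":0.0306,"y":0.0141,"z":0.0087,"twist":0.0595}
{"x":0.0301,"y":0.0141,"z":0.0105,"twist":0.0595}
{"x":0.0294,"y":0.0141,"z":0.0122,"twist":0.0595}
{"x":0.0286,"y":0.0141,"z":0.0140,"twist":0.0595}
```

View pics/w1z.png

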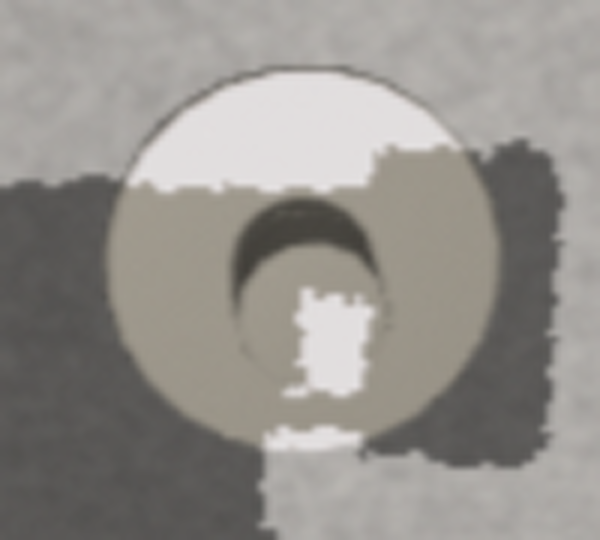

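>>> apply_moves:
  steps:
    - {"claw": 255,"x": 0.032,"y": 0.014,"z": -0.0045,"twist": 0.06}
    - {"claw": 255,"x": 0.032,"y": 0.014,"z": -0.0025,"twist": 0.06}
    - {"claw": 255,"x": 0.032,"y": 0.014,"z": -0.0005,"twist": 0.06}
    - {"claw": 255,"x": 0.032,"y": 0.014,"z": 0.001,"twist": 0.06}
    - {"claw": 255,"x": 0.032,"y": 0.014,"z": 0.003,"twist": 0.06}
    - {"claw": 255,"x": 0.031,"y": 0.014,"z": 0.005,"twist": 0.06}
    - {"claw": 255,"x": 0.031,"y": 0.014,"z": 0.007,"twist": 0.06}
    - {"claw": 255,"x": 0.031,"y": 0.014,"z": 0.009,"twist": 0.06}

```text
time: 2.6
position: [0.4692, -0.1579, 0.2921]
tool_rot: [-1.571, 0.0, -1.869]
force: [0.9, 0.2, -0.4]
finger_gap: 0.0261
```

Run:
```python
from h import *
s=env.observe(); print(s['position'],s['tool_rot']); save('wrist','w2.png')
plan([.471,-.2574,.25],np.radians(-117.6),4)
pos,rot=s['position'],s['tool_rot']
print('pin exp',wproj([.4895,-.222,.037],pos,rot))
```

```text
[ 0.4692 -0.1579  0.2921] [-1.5709  0.0001 -1.8695]
{"x":0.0223,"y":0.0102,"z":0.0078,"twist":0.0436}
{"x":0.0219,"y":0.0102,"z":0.0088,"twist":0.0436}
{"x":0.0215,"y":0.0102,"z":0.0097,"twist":0.0436}
{"x":0.0211,"y":0.0102,"z":0.0107,"twist":0.0436}
pin exp [304.993 263.099]
```

View pics/w2.png

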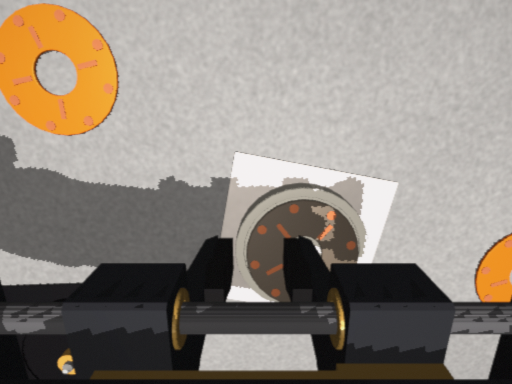

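The wrist view shows the nest partly hidden by the fingers, with visible sheet corners at (236,152) and (398,182). I'll use them to check for wrist calibration bias.

Run:
```python
from h import *
pos,rot=[.4692,-.1579,.2921],[-1.5709,.0001,-1.8695]
for X in ([.4590,-.1210,.003],[.5895,-.1912,.003]): print(wproj(X,pos,rot))
for uv in ((236,152),(398,182)): print(watz(uv,.003,pos,rot))
print(watz((276.6,192.1),.044,[.4585,.0976,.4047],[-1.5709,.0001,-1.3896]))
```

```text
[236.8267 154.5145]
[398.2256 186.1243]
[ 0.459  -0.1187  0.003 ]
[ 0.5899 -0.1873  0.003 ]
[0.4818 0.0779 0.044 ]
```

>>> apply_moves:
  steps:
    - {"claw": 255,"x": 0.022,"y": 0.01,"z": 0.008,"twist": 0.044}
    - {"claw": 255,"x": 0.022,"y": 0.01,"z": 0.009,"twist": 0.044}
    - {"claw": 255,"x": 0.0215,"y": 0.01,"z": 0.01,"twist": 0.044}
    - {"claw": 255,"x": 0.021,"y": 0.01,"z": 0.0105,"twist": 0.044}
    - {"claw": 255,"x": 0,"y": 0.01,"z": 0,"twist": 0}
    - {"claw": 255,"x": 0,"y": 0.01,"z": 0,"twist": 0}
    - {"claw": 255,"x": 0,"y": 0.005,"z": 0,"twist": 0}
    - {"claw": 255,"x": 0,"y": 0,"z": 0,"twist": 0}

```text
time: 3.45
position: [0.4735, -0.2498, 0.227]
tool_rot: [-1.573, 0.001, -2.042]
force: [-0.1, 0.1, -1.2]
finger_gap: 0.0004
```

Run:
```python
from h import *
s=env.observe(); print(s['position'],s['tool_rot'],s['force'],s['finger_gap'])
a=save('top','t3.png');b=save('side','s3.png')
A=np.hstack([cv2.resize(a[140:260,200:330],None,fx=3,fy=3),cv2.resize(b[140:260,190:320],None,fx=3,fy=3)]);cv2.imwrite('pics/z3.png',A[:,:,::-1])
```

```text
[ 0.4735 -0.2498  0.227 ] [-1.5726  0.0006 -2.0417] [-0.0642  0.0843 -1.1604] 0.0004442743129555249
```

View pics/z3.png

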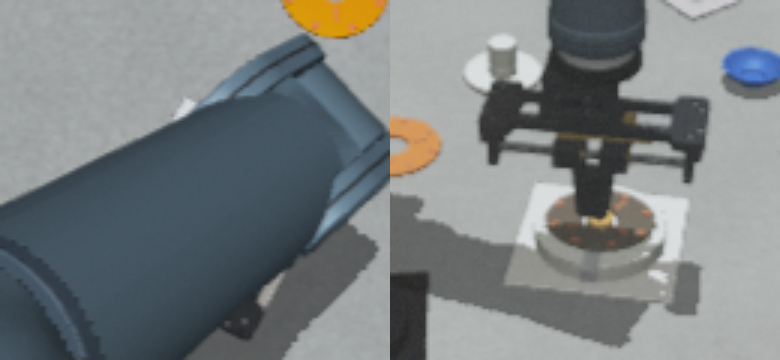

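Run:
```python
from h import *
s=env.observe(); print(s['joint_pos'],s['position'],s['joint_velocities'],s['tool_rot'])
h=np.radians(-117.6)
plan([.471,-.2574,.227],h,2)
```

```text
[ 0.0646  0.6557  0.4439  1.9697 -0.4698  0.6178  0.3459] [ 0.4738 -0.2505  0.2279] [-0.0003 -0.0061  0.0066 -0.0051 -0.0003  0.     -0.0006] [-1.5708  0.0004 -2.0424]
{"x":0.0037,"y":0.0004,"z":0.0003,"twist":0.0050}
{"x":0.0037,"y":0.0004,"z":0.0003,"twist":0.0050}
```

>>> apply_moves:
  steps:
    - {"claw": 255,"x": 0.004,"y": 0,"z": 0,"twist": 0.005}
    - {"claw": 255,"x": 0.0035,"y": 0.004,"z": 0.0005,"twist": 0.005}
    - {"claw": 255,"x": 0,"y": 0.004,"z": 0,"twist": 0}
    - {"claw": 255,"x": 0,"y": 0.004,"z": 0,"twist": 0}
    - {"claw": 255,"x": 0,"y": 0.004,"z": 0,"twist": 0}
    - {"claw": 255,"x": 0,"y": 0.004,"z": 0,"twist": 0}
    - {"claw": 255,"x": 0,"y": 0.003,"z": 0,"twist": 0}
    - {"claw": 255,"x": 0,"y": 0.0,"z": 0,"twist": 0}

```text
time: 4.35
position: [0.4704, -0.258, 0.2042]
tool_rot: [-1.572, -0.0, -2.054]
force: [-1.0, 0.1, 0.3]
finger_gap: 0.0003
```

Run:
```python
from h import *
s=env.observe(); print(s['position'],s['tool_rot'],s['force'])
b=save('side','s4.png');w=save('wrist','w4.png')
A=np.hstack([cv2.resize(w[100:384,100:412],(390,360)),cv2.resize(b[140:260,190:320],None,fx=3,fy=3)]);cv2.imwrite('pics/z4.png',A[:,:,::-1])
```

```text
[ 0.4704 -0.258   0.2042] [-1.5716 -0.     -2.0537] [-0.9789  0.1182  0.2665]
```

View pics/z4.png

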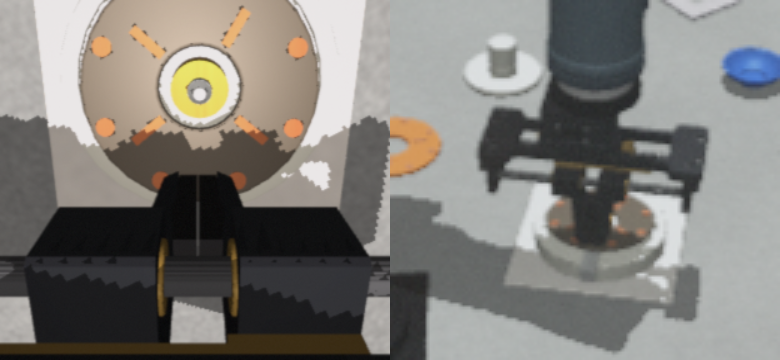

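The wrist view shows the fingertips centred over the raised side of the board, with pin and collar at about (259,170). Pressing down now.

>>> apply_moves:
  steps:
    - {"claw": 255,"y": 0.002}
    - {"claw": 255,"y": 0.002}
    - {"claw": 255,"y": 0.002}
    - {"claw": 255,"y": 0.002}
    - {"claw": 255,"y": 0.002}
    - {"claw": 255,"y": 0.0015}
    - {"claw": 255,"y": 0.0015}
    - {"claw": 255,"y": 0.0}

```text
invalid input
```

Run:
```python
from h import *
s=env.observe(); print(s['position'],s['tool_rot'],s['force'])
pos,rot=[.4704,-.258,.2042],[-1.5716,0,-2.0537]
print('pin',wproj([.4895,-.222,.037],pos,rot),watz((259,169.5),.037,pos,rot))
```

```text
[ 0.4706 -0.2581  0.2047] [-1.5708 -0.0001 -2.0537] [ 0.2216 -0.4906  0.4185]
pin [263.045  179.0434] [ 0.49   -0.2168  0.037 ]
```

>>> apply_moves:
  steps:
    - {"claw": 255,"x": -0.001,"y": 0.002,"z": 0,"twist": 0}
    - {"claw": 255,"x": -0.001,"y": 0.002,"z": 0,"twist": 0}
    - {"claw": 255,"x": 0,"y": 0.002,"z": 0,"twist": 0}
    - {"claw": 255,"x": 0,"y": 0.002,"z": 0,"twist": 0}
    - {"claw": 255,"x": 0,"y": 0.002,"z": 0,"twist": 0}
    - {"claw": 255,"x": 0,"y": 0.0015,"z": 0,"twist": 0}
    - {"claw": 255,"x": 0,"y": 0.0015,"z": 0,"twist": 0}
    - {"claw": 255,"x": 0,"y": 0,"z": 0,"twist": 0}

```text
time: 5.25
position: [0.4716, -0.2564, 0.1916]
tool_rot: [-1.571, -0.0, -2.054]
force: [0.8, 0.4, 1.3]
finger_gap: 0.0006
```

>>> apply_moves:
  steps:
    - {"claw": 255,"x": 0,"y": 0.001,"z": 0,"twist": 0}
    - {"claw": 255,"x": 0,"y": 0.001,"z": 0,"twist": 0}
    - {"claw": 255,"x": 0,"y": 0.001,"z": 0,"twist": 0}
    - {"claw": 255,"x": 0,"y": 0.001,"z": 0,"twist": 0}
    - {"claw": 255,"x": 0,"y": 0,"z": 0,"twist": 0}
    - {"claw": 255,"x": 0,"y": 0,"z": 0,"twist": 0}
    - {"claw": 255,"x": 0,"y": 0,"z": 0,"twist": 0}
    - {"claw": 255,"x": 0,"y": 0,"z": 0,"twist": 0}

```text
time: 6.05
position: [0.4715, -0.2566, 0.1894]
tool_rot: [-1.571, 0.001, -2.054]
force: [-5.9, 4.5, 24.8]
finger_gap: 0.0002
```

Run:
```python
from h import *
s=env.observe(); print(s['position'],s['tool_rot'],s['force'])
b=save('side','s5.png');w=save('wrist','w5.png')
A=np.hstack([cv2.resize(w[100:384,100:412],(390,360)),cv2.resize(b[180:240,220:285],None,fx=6,fy=6)]);cv2.imwrite('pics/z5.png',A[:,:,::-1])
```

```text
[ 0.4715 -0.2566  0.1894] [-1.5706  0.0013 -2.0542] [-5.9069  4.4789 24.8335]
```

View pics/z5.png

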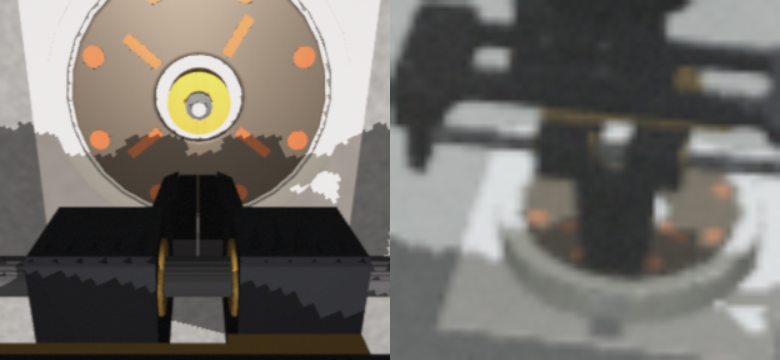

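Force rose to 25 N with the tips at about 23.4 mm, so the tab has bottomed. In both views the board looks concentric and level. I'll lift and check that it stays down.

>>> apply_moves:
  steps:
    - {"claw": 255,"x": 0,"y": -0.003,"z": 0,"twist": 0}
    - {"claw": 255,"x": 0,"y": -0.006,"z": 0,"twist": 0}
    - {"claw": 255,"x": 0,"y": -0.02,"z": 0,"twist": 0}
    - {"claw": 255,"x": 0,"y": -0.03,"z": 0,"twist": 0}
    - {"claw": 255,"x": -0.03,"y": -0.03,"z": 0,"twist": -0.05}
    - {"claw": 200,"x": -0.04,"y": -0.02,"z": 0,"twist": -0.05}
    - {"claw": 100,"x": -0.04,"y": 0,"z": 0,"twist": -0.05}
    - {"claw": 0,"x": -0.04,"y": 0,"z": 0,"twist": -0.05}

```text
time: 6.95
position: [0.531, -0.1171, 0.2976]
tool_rot: [-1.569, 0.0, -1.852]
force: [-0.2, -0.8, 0.6]
finger_gap: 0.0224
```

Run:
```python
from h import *
s=env.observe(); print(s['position'],s['tool_rot'],s['force'])
a=save('top','t6.png');b=save('side','s6.png')
A=np.hstack([cv2.resize(a[165:255,225:325],(400,360),interpolation=2),cv2.resize(b[180:255,215:300],(400,353),interpolation=2)[:, :] if 0 else cv2.resize(b[180:255,215:300],(400,360),interpolation=2)]);cv2.imwrite('pics/z6.png',A[:,:,::-1])
```

```text
[ 0.531  -0.1171  0.2976] [-1.569   0.0003 -1.8518] [-0.1939 -0.7946  0.6165]
```

View pics/z6.png

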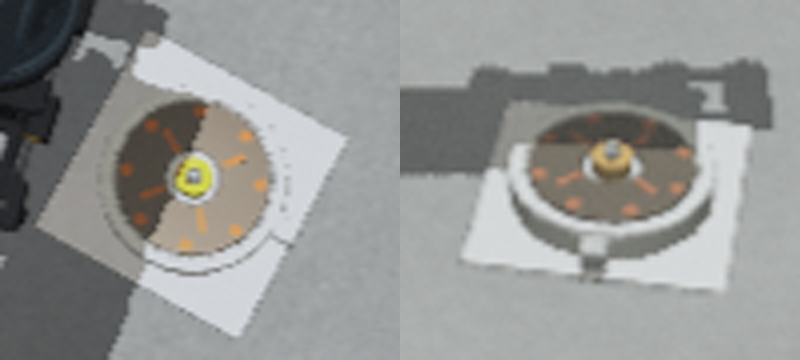

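Both views show the board now sitting level and centred in its recess, with the collar and pin free in the hole. Next is the cover.

Run:
```python
from h import *
plan([.483,.077,.27],-1.745,8)
```

```text
{"x":-0.0211,"y":0.0033,"z":-0.0123,"twist":-0.0123}
{"x":-0.0213,"y":0.0033,"z":-0.0120,"twist":-0.0123}
{"x":-0.0214,"y":0.0033,"z":-0.0118,"twist":-0.0123}
{"x":-0.0216,"y":0.0033,"z":-0.0115,"twist":-0.0123}
{"x":-0.0217,"y":0.0033,"z":-0.0112,"twist":-0.0123}
{"x":-0.0218,"y":0.0033,"z":-0.0110,"twist":-0.0123}
{"x":-0.0220,"y":0.0033,"z":-0.0107,"twist":-0.0123}
{"x":-0.0221,"y":0.0033,"z":-0.0104,"twist":-0.0123}
```

>>> apply_moves:
  steps:
    - {"claw": 0,"x": -0.021,"y": 0.0033,"z": -0.0123,"twist": -0.0123}
    - {"claw": 0,"x": -0.0213,"y": 0.0033,"z": -0.012,"twist": -0.0123}
    - {"claw": 0,"x": -0.0214,"y": 0.0033,"z": -0.0118,"twist": -0.0123}
    - {"claw": 0,"x": -0.0216,"y": 0.0033,"z": -0.0115,"twist": -0.0123}
    - {"claw": 0,"x": -0.0217,"y": 0.0033,"z": -0.0112,"twist": -0.0123}
    - {"claw": 0,"x": -0.0218,"y": 0.0033,"z": -0.011,"twist": -0.0123}
    - {"claw": 0,"x": -0.022,"y": 0.0033,"z": -0.0107,"twist": -0.0123}
    - {"claw": 0,"x": -0.022,"y": 0.0033,"z": -0.0104,"twist": -0.0123}

```text
time: 7.85
position: [0.4826, 0.0713, 0.2701]
tool_rot: [-1.571, -0.001, -1.756]
force: [-0.9, -0.1, -0.7]
finger_gap: 0.0883
```

Run:
```python
from h import *
s=env.observe(); print(s['position'],s['tool_rot'],s['force'],s['finger_gap'])
w=save('wrist','w7.png')
for z in (.008,.044): print(wproj([.4833,.0755,z],s['position'],s['tool_rot']))
```

```text
[0.4826 0.0713 0.2701] [-1.571  -0.0005 -1.7558] [-0.8569 -0.1091 -0.7351] 0.08825805661070374
[260.1678 194.1538]
[260.4835 209.0815]
```

View pics/w7.png

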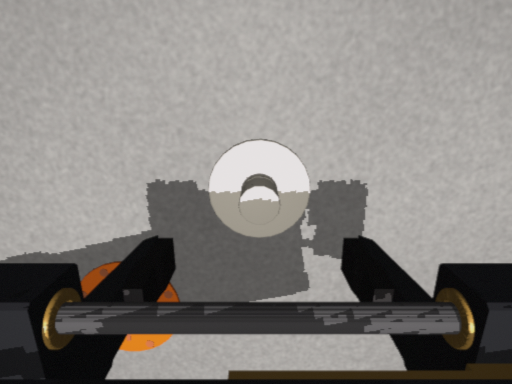

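The wrist view shows the cover flange centred at (259,188) and the post top at (259.5,205). The post sits midway between the fingers, which are centred at 258. The static and wrist cameras differ by about 3 mm along tool x, so I'll take the middle. Descending onto the post.

>>> apply_moves:
  steps:
    - {"claw": 0,"x": -0.003,"y": 0.008,"z": 0,"twist": 0}
    - {"claw": 0,"x": -0.003,"y": 0.012,"z": 0,"twist": 0}
    - {"claw": 0,"x": 0,"y": 0.014,"z": 0,"twist": 0}
    - {"claw": 0,"x": 0,"y": 0.014,"z": 0,"twist": 0}
    - {"claw": 0,"x": 0,"y": 0.014,"z": 0,"twist": 0}
    - {"claw": 0,"x": 0,"y": 0.014,"z": 0,"twist": 0}
    - {"claw": 0,"x": 0,"y": 0.01,"z": 0,"twist": 0}
    - {"claw": 0,"x": 0,"y": 0,"z": 0,"twist": 0}

```text
time: 8.7
position: [0.4835, 0.0766, 0.1828]
tool_rot: [-1.573, -0.001, -1.756]
force: [0.3, -0.6, 0.9]
finger_gap: 0.0884
```

Run:
```python
from h import *
s=env.observe(); print(s['position'],s['tool_rot'],s['force'],s['finger_gap'])
w=save('wrist','w8.png');b=save('side','s8.png')
A=np.hstack([cv2.resize(w[60:384,100:412],(390,405)),cv2.resize(b[120:210,180:267],(390,405),interpolation=2)]);cv2.imwrite('pics/z8.png',A[:,:,::-1])
```

```text
[0.4835 0.0766 0.1828] [-1.5731 -0.0011 -1.7557] [ 0.2798 -0.6361  0.933 ] 0.0883904943218069
```

View pics/z8.png

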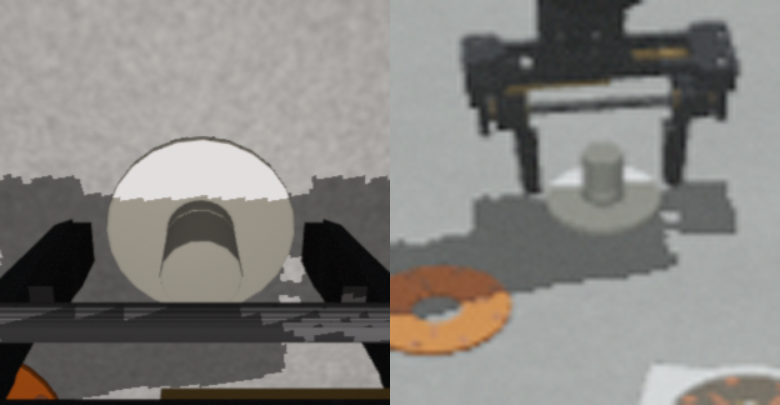

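Run:
```python
from h import *
pos,rot=[.4835,.0766,.1828],[-1.5731,-.0011,-1.7557]
print(watz((261.2,285),.044,pos,rot),watz((100+200.5*.8,60+222*.8),.008,pos,rot))
```

```text
[0.4828 0.0767 0.044 ] [0.4838 0.0828 0.008 ]
```

>>> apply_moves:
  steps:
    - {"claw": 0,"x": 0,"y": 0.0025,"z": 0,"twist": 0}
    - {"claw": 0,"x": 0,"y": 0.0025,"z": 0,"twist": 0}
    - {"claw": 120,"x": 0,"y": 0,"z": 0,"twist": 0}
    - {"claw": 255,"x": 0,"y": 0,"z": 0,"twist": 0}
    - {"claw": 255,"x": 0,"y": 0,"z": 0,"twist": 0}
    - {"claw": 255,"x": 0,"y": 0,"z": 0,"twist": 0}
    - {"claw": 255,"x": 0,"y": 0,"z": 0,"twist": 0}
    - {"claw": 255,"x": 0,"y": 0,"z": 0,"twist": 0}

```text
time: 9.6
position: [0.4841, 0.0768, 0.1793]
tool_rot: [-1.571, -0.0, -1.755]
force: [0.6, 1.3, 0.1]
finger_gap: 0.0424
```

>>> apply_moves:
  steps:
    - {"claw": 255,"x": 0,"y": 0,"z": 0,"twist": 0}
    - {"claw": 255,"x": 0,"y": 0,"z": 0,"twist": 0}
    - {"claw": 255,"x": 0,"y": -0.005,"z": 0,"twist": 0}
    - {"claw": 255,"x": 0,"y": -0.01,"z": 0,"twist": 0}
    - {"claw": 255,"x": 0,"y": -0.015,"z": 0,"twist": 0}
    - {"claw": 255,"x": 0,"y": -0.02,"z": 0,"twist": 0}
    - {"claw": 255,"x": 0,"y": -0.02,"z": 0,"twist": 0}
    - {"claw": 255,"x": 0,"y": -0.01,"z": 0,"twist": 0}

```text
time: 10.4
position: [0.4845, 0.0769, 0.2612]
tool_rot: [-1.569, 0.001, -1.755]
force: [0.8, -0.1, -2.1]
finger_gap: 0.0293
```

Run:
```python
from h import *
s=env.observe(); print(s['position'],s['tool_rot'],s['force'],s['finger_gap'])
w=save('wrist','w9.png');b=save('side','s9.png')
A=np.hstack([cv2.resize(w[60:384,100:412],(390,405)),cv2.resize(b[110:200,180:267],(390,405),interpolation=2)]);cv2.imwrite('pics/z9.png',A[:,:,::-1])
```

```text
[0.4845 0.0769 0.2612] [-1.5688  0.0011 -1.7555] [ 0.8407 -0.0636 -2.0685] 0.02927643382375736
```

View pics/z9.png

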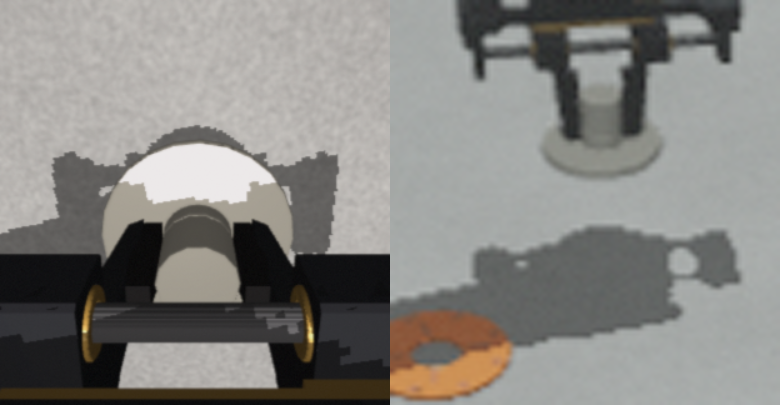

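The cover is gripped (gap 29.3 mm) and hangs level. I'll carry it to the pin at constant yaw.

Run:
```python
from h import *
plan([.490,-.2202,.250],-1.7555,14)
```

```text
{"x":0.0208,"y":0.0008,"z":0.0043,"twist":0.0000}
{"x":0.0208,"y":0.0008,"z":0.0043,"twist":0.0000}
{"x":0.0208,"y":0.0008,"z":0.0043,"twist":0.0000}
{"x":0.0208,"y":0.0008,"z":0.0043,"twist":0.0000}
{"x":0.0208,"y":0.0008,"z":0.0043,"twist":0.0000}
{"x":0.0208,"y":0.0008,"z":0.0043,"twist":0.0000}
{"x":0.0208,"y":0.0008,"z":0.0043,"twist":0.0000}
{"x":0.0208,"y":0.0008,"z":0.0043,"twist":0.0000}
{"x":0.0208,"y":0.0008,"z":0.0043,"twist":0.0000}
{"x":0.0208,"y":0.0008,"z":0.0043,"twist":0.0000}
{"x":0.0208,"y":0.0008,"z":0.0043,"twist":0.0000}
{"x":0.0208,"y":0.0008,"z":0.0043,"twist":0.0000}
{"x":0.0208,"y":0.0008,"z":0.0043,"twist":0.0000}
{"x":0.0208,"y":0.0008,"z":0.0043,"twist":0.0000}
```

>>> apply_moves:
  steps:
    - {"claw": 255,"x": 0.021,"y": 0,"z": 0.0043,"twist": 0}
    - {"claw": 255,"x": 0.021,"y": 0,"z": 0.0043,"twist": 0}
    - {"claw": 255,"x": 0.021,"y": 0,"z": 0.0043,"twist": 0}
    - {"claw": 255,"x": 0.021,"y": 0,"z": 0.0043,"twist": 0}
    - {"claw": 255,"x": 0.021,"y": 0,"z": 0.0043,"twist": 0}
    - {"claw": 255,"x": 0.021,"y": 0,"z": 0.0043,"twist": 0}
    - {"claw": 255,"x": 0.021,"y": 0,"z": 0.0043,"twist": 0}
    - {"claw": 255,"x": 0.021,"y": 0,"z": 0.0043,"twist": 0}

```text
time: 11.3
position: [0.4866, -0.0953, 0.2585]
tool_rot: [-1.572, -0.0, -1.755]
force: [0.1, -0.3, -1.5]
finger_gap: 0.0292
```

>>> apply_moves:
  steps:
    - {"claw": 255,"x": 0.021,"y": 0,"z": 0.0043,"twist": 0}
    - {"claw": 255,"x": 0.021,"y": 0,"z": 0.0043,"twist": 0}
    - {"claw": 255,"x": 0.021,"y": 0,"z": 0.0043,"twist": 0}
    - {"claw": 255,"x": 0.021,"y": 0,"z": 0.0043,"twist": 0}
    - {"claw": 255,"x": 0.021,"y": 0,"z": 0.0043,"twist": 0}
    - {"claw": 255,"x": 0.019,"y": 0,"z": 0.004,"twist": 0}
    - {"claw": 255,"x": 0,"y": 0,"z": 0,"twist": 0}
    - {"claw": 255,"x": 0,"y": 0,"z": 0,"twist": 0}

```text
time: 12.1
position: [0.489, -0.2208, 0.2586]
tool_rot: [-1.572, 0.001, -1.756]
force: [-0.6, 0.6, -1.1]
finger_gap: 0.0292
```

Run:
```python
from h import *
s=env.observe(); print(s['position'],s['tool_rot'],s['force'],s['finger_gap'])
plan([.490,-.2202,s['position'][2]],-1.7555,1)
b=save('side','s10.png');a=save('top','t10.png')
A=np.hstack([cv2.resize(a[165:255,225:325],(400,360),interpolation=2),cv2.resize(b[150:255,210:310],(400,420),interpolation=2)[:360]]);cv2.imwrite('pics/z10.png',A[:,:,::-1])
```

```text
[ 0.489  -0.2208  0.2586] [-1.5723  0.0006 -1.7561] [-0.572   0.6112 -1.1393] 0.02915113692795828
{"x":-0.0008,"y":-0.0000,"z":0.0009,"twist":-0.0006}
```

View pics/z10.png

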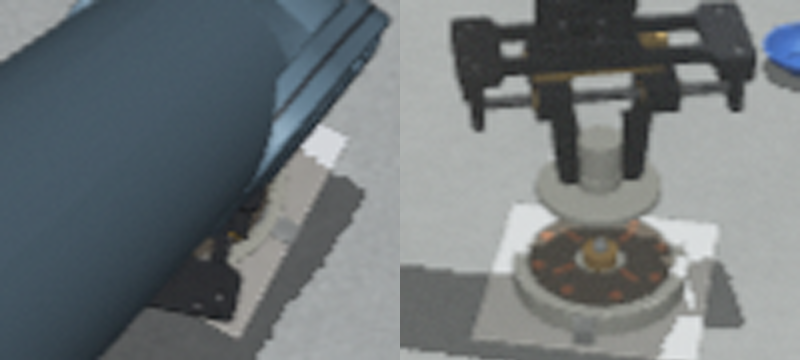

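The side view shows the cover hanging above the nest: flange columns 536–660, bottom row about 226, pin at about (601,243) in the zoom. I'll fit the flange outline and pin numerically.

Run:
```python
from h import *
b=cv2.imread('pics/s10.png'); z=cv2.resize(b[165:225,225:295],None,fx=10,fy=10,interpolation=2); cv2.imwrite('pics/z11.png',z)
def ext(c,zb):
    t=np.linspace(0,2*np.pi,200); pts=[]
    for zz in (zb,zb+.008):
        pts+= [proj('side',[c[0]+.042*np.cos(a),c[1]+.042*np.sin(a),zz]) for a in t]
    p=(np.array(pts)-[225,165]+.5)*10-.5
    return p.min(0),p.max(0)
for c in ((.489,-.2208),(.489,-.2238),(.492,-.2208)): print(c,ext(c,.0796))
for c in ((.4896,-.222),(.490,-.217)): print('pin',(proj('side',[*c,.037])-[225,165]+.5)*10-.5, 'posttop',(proj('side',[.489,-.2208,.0796+.044])-[225,165]+.5)*10-.5)
```

```text
(0.489, -0.2208) (array([191.9034, 207.5227]), array([509.1743, 420.0614]))
(0.489, -0.2238) (array([195.3748, 213.5785]), array([513.23  , 426.8304]))
(0.492, -0.2208) (array([202.6958, 205.5495]), array([519.7675, 417.8477]))
pin [351.1265 451.4451] posttop [352.7186 187.504 ]
pin [346.4218 440.3578] posttop [352.7186 187.504 ]
```

View pics/z11.png

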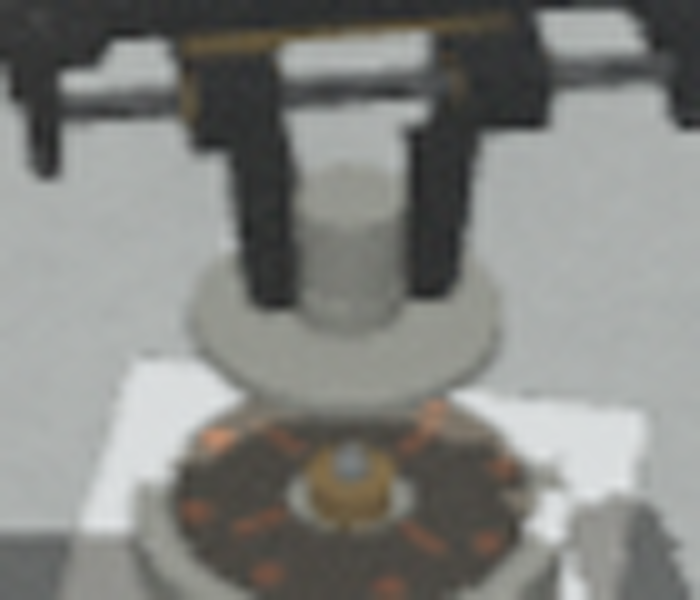

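Measured in the same camera, the cover sits within about 1 mm of the pin. I'll correct by 1 mm and go down to just above the tip.

>>> apply_moves:
  steps:
    - {"claw": 255,"x": 0.0004,"y": 0.004,"z": 0.001,"twist": 0}
    - {"claw": 255,"x": 0,"y": 0.008,"z": 0,"twist": 0}
    - {"claw": 255,"x": 0,"y": 0.01,"z": 0,"twist": 0}
    - {"claw": 255,"x": 0,"y": 0.008,"z": 0,"twist": 0}
    - {"claw": 255,"x": 0,"y": 0.006,"z": 0,"twist": 0}
    - {"claw": 255,"x": 0,"y": 0.004,"z": 0,"twist": 0}
    - {"claw": 255,"x": 0,"y": 0,"z": 0,"twist": 0}
    - {"claw": 255,"x": 0,"y": 0,"z": 0,"twist": 0}

```text
time: 13.0
position: [0.4904, -0.2219, 0.2194]
tool_rot: [-1.571, -0.0, -1.755]
force: [-0.1, -0.1, -0.8]
finger_gap: 0.0292
```

Run:
```python
from h import *
s=env.observe(); print(s['position'],s['tool_rot'],s['force'],s['finger_gap'])
b=save('side','s12.png'); z=cv2.resize(b[165:225,225:295],None,fx=10,fy=10,interpolation=2); cv2.imwrite('pics/z12.png',z[:,:,::-1])
```

```text
[ 0.4904 -0.2219  0.2194] [-1.5706 -0.0001 -1.7555] [-0.0779 -0.1405 -0.7822] 0.029190278430401347
```

View pics/z12.png

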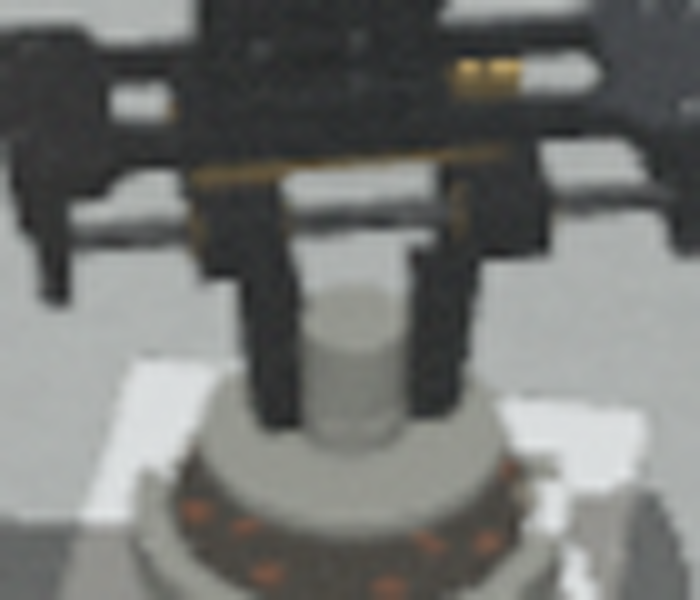

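The cover is centred over the board (flange centre col 352 against board centre col 350). Lowering onto the pin.

>>> apply_moves:
  steps:
    - {"claw": 255,"x": 0,"y": 0.0015,"z": -0.0003,"twist": 0}
    - {"claw": 255,"x": 0,"y": 0.0015,"z": 0,"twist": 0}
    - {"claw": 255,"x": 0,"y": 0.0015,"z": 0,"twist": 0}
    - {"claw": 255,"x": 0,"y": 0.0015,"z": 0,"twist": 0}
    - {"claw": 255,"x": 0,"y": 0.001,"z": 0,"twist": 0}
    - {"claw": 255,"x": 0,"y": 0,"z": 0,"twist": 0}
    - {"claw": 255,"x": 0,"y": 0,"z": 0,"twist": 0}
    - {"claw": 255,"x": 0,"y": 0,"z": 0,"twist": 0}

```text
time: 13.85
position: [0.49, -0.2217, 0.2124]
tool_rot: [-1.571, -0.0, -1.755]
force: [0.6, -1.0, -2.4]
finger_gap: 0.0292
```

>>> apply_moves:
  steps:
    - {"claw": 255,"x": 0,"y": 0.001,"z": 0,"twist": 0}
    - {"claw": 255,"x": 0,"y": 0.001,"z": 0,"twist": 0}
    - {"claw": 255,"x": 0,"y": 0.001,"z": 0,"twist": 0}
    - {"claw": 255,"x": 0,"y": 0.001,"z": 0,"twist": 0}
    - {"claw": 255,"x": 0,"y": 0.001,"z": 0,"twist": 0}
    - {"claw": 255,"x": 0,"y": 0,"z": 0,"twist": 0}
    - {"claw": 255,"x": 0,"y": 0,"z": 0,"twist": 0}
    - {"claw": 255,"x": 0,"y": 0,"z": 0,"twist": 0}

```text
time: 14.65
position: [0.49, -0.2217, 0.2074]
tool_rot: [-1.571, 0.0, -1.755]
force: [-1.2, -0.2, 2.0]
finger_gap: 0.0292
```

Contact with the collar at the expected height and only about 1 N sideways, so the pin is in the bore. Pressing home.

>>> apply_moves:
  steps:
    - {"claw": 255,"x": 0,"y": 0.001,"z": 0,"twist": 0}
    - {"claw": 255,"x": 0,"y": 0.001,"z": 0,"twist": 0}
    - {"claw": 255,"x": 0,"y": 0.001,"z": 0,"twist": 0}
    - {"claw": 255,"x": 0,"y": 0.001,"z": 0,"twist": 0}
    - {"claw": 255,"x": 0,"y": 0,"z": 0,"twist": 0}
    - {"claw": 255,"x": 0,"y": 0,"z": 0,"twist": 0}
    - {"claw": 255,"x": 0,"y": 0,"z": 0,"twist": 0}
    - {"claw": 255,"x": 0,"y": 0,"z": 0,"twist": 0}

```text
time: 15.45
position: [0.49, -0.2218, 0.2034]
tool_rot: [-1.571, 0.0, -1.755]
force: [-2.5, -0.2, 4.7]
finger_gap: 0.0295
```

>>> apply_moves:
  steps:
    - {"claw": 255,"x": 0,"y": 0.0005,"z": 0,"twist": 0}
    - {"claw": 255,"x": 0,"y": 0.0005,"z": 0,"twist": 0}
    - {"claw": 255,"x": 0,"y": 0.0005,"z": 0,"twist": 0}
    - {"claw": 255,"x": 0,"y": 0.0005,"z": 0,"twist": 0}
    - {"claw": 255,"x": 0,"y": 0,"z": 0,"twist": 0}
    - {"claw": 255,"x": 0,"y": 0,"z": 0,"twist": 0}
    - {"claw": 255,"x": 0,"y": 0,"z": 0,"twist": 0}
    - {"claw": 255,"x": 0,"y": 0,"z": 0,"twist": 0}

```text
time: 16.25
position: [0.49, -0.2218, 0.2023]
tool_rot: [-1.571, 0.001, -1.756]
force: [-5.8, 2.3, 15.5]
finger_gap: 0.0296
```

>>> apply_moves:
  steps:
    - {"claw": 255,"x": 0,"y": 0.0003,"z": -0.0003,"twist": 0}
    - {"claw": 255,"x": 0,"y": 0,"z": 0,"twist": 0}
    - {"claw": 255,"x": 0,"y": 0,"z": 0,"twist": 0}
    - {"claw": 255,"x": 0,"y": 0,"z": 0,"twist": 0}
    - {"claw": 255,"x": 0,"y": 0,"z": 0,"twist": 0}
    - {"claw": 255,"x": 0,"y": 0,"z": 0,"twist": 0}
    - {"claw": 255,"x": 0,"y": 0,"z": 0,"twist": 0}
    - {"claw": 255,"x": 0,"y": 0,"z": 0,"twist": 0}

```text
time: 17.05
position: [0.4899, -0.2218, 0.2022]
tool_rot: [-1.57, 0.001, -1.756]
force: [-4.9, 2.5, 18.4]
finger_gap: 0.0293
```

Run:
```python
from h import *
s=env.observe(); print(s['position'],s['tool_rot'],s['force'],s['finger_gap'])
b=save('side','s13.png');w=save('wrist','w13.png'); z=np.hstack([cv2.resize(b[165:245,220:300],None,fx=5,fy=5,interpolation=2),cv2.resize(w[60:384,100:412],(385,400))]); cv2.imwrite('pics/z13.png',z[:,:,::-1])
t=np.linspace(0,2*np.pi,200)
for zb in (.023,.029):
    p=np.array([proj('side',[.4896+.042*np.cos(a),-.222+.042*np.sin(a),zz]) for a in t for zz in (zb,zb+.008)])
    p=(p-[220,165]+.5)*5-.5; print(zb,p.min(0),p.max(0),(proj('side',[.4896,-.222,zb+.044])-[220,165]+.5)*5)
s=env.observe(); print(s['force'])
```

```text
[ 0.4899 -0.2218  0.2022] [-1.57    0.0007 -1.7556] [-4.9162  2.5122 18.3913] 0.029258580057369362
0.023 [122.881  187.3927] [277.4046 295.0673] [201.7063 181.8413]
0.029 [122.8391 178.8111] [277.7982 286.3629] [201.8879 172.8634]
[-5.033   2.2359 19.2137]
```

View pics/z13.png

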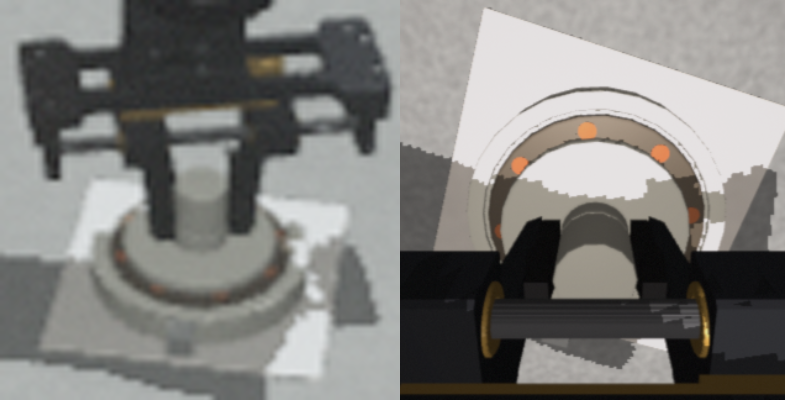

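The flange's bottom row (about 293) and post top (about 181) match the 23 mm home prediction (295 and 182), not the 29 mm one (286 and 173). The cover lies flat and centred on the board. Handing in.

Run:
```python
from h import *
print(env.job_done()); s=env.observe(); print(s['time'],s['position'],s['force'],s['finger_gap'])
```

```text
the job is handed in; nothing more can be done
None
the job is handed in; nothing more can be done
```

The cover is pressed home on the board and still gripped, and the job is handed in. No verdict was reported.

- **Board:** I pressed its raised side down with closed fingertips. The force reached about 25 N with the tips at about 23.4 mm, so the ejector tab had bottomed. After lifting off, the top and side views showed the board level and centred.
- **Cover:** I gripped it by the post, carried it over the pin and lowered it. It touched the collar at about 28–29 mm as expected, and I pressed until the force rose to about 18–19 N.
- **Last checks:**
  - TCP height was 0.2022 m, which puts the underside at about 23 mm.
  - Tilt was under 1 mrad and the grip gap steady at 29.3 mm.
  - In the side view, the cover's position matched 23 mm rather than 29 mm.
- **Disagreements:**
  - The wrist camera read positions about 3–5 mm off the fixed cameras along tool x. I grasped at a point between the two and placed the cover mainly by the fixed cameras.
  - A side force of about 5 N remained at the end. I think it is harmless, since a similar one appeared during the board press.
- **Other objects:** I never moved the gripper near the dish, can, spare frame or look-alikes at working height, but I did not check them again at the end.

The job took about 17 s of the 64 s allowed.

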